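Clip the polishing disc onto the lap spindle

TASK

The brass polishing disc of the jeweller's flat lap has to be locked onto its spindle. Pick up the yellow-handled two-pronged fork and with it push the red split clip, which lies on the disc, sideways into the spindle's groove until it snaps fully home; do not touch the clip with the gripper or with the blue-handled pusher. Then stand the fork upright on the black mat again and let go, leaving the blue-handled pusher standing where it is.

Things in the scene. Friction and masses are not known exactly. Their poses are not given: they have to be found in the camera images.
- lap: Flat lap, fixed: green round housing and on it a brass disc 200 mm across, flat top 64 mm above the table; steel spindle upright in its middle. Nothing turns. Origin: on the spindle axis at table height, z up. The clip starts on its -x side, bore centre 50 to 56 mm from the axis, and is pushed along +x. A green block with a red stud stands on the +x side of the housing.
- spindle (a point): Point on the spindle axis level with the disc's top, axes as the lap. Above it the spindle has a neck (the groove) 20 mm across and 11 mm high, then a head 26 mm across whose top is 21 mm above the disc.
- clip: Red split clip lying loose and flat on the disc, 8 mm thick, 52 mm wide (y). Origin: centre of its round bore, at the underside; x points out of its mouth, to the spindle within about 6 degrees at the start. The mouth flares (30 degrees each side, to x = +23 mm) and takes the neck up to about 6 mm off to a side. Home, its bore centre is within 2 mm of the spindle axis.
- clip_back (a point): Middle of the clip's straight back edge (24 mm behind the bore centre, y -26 to +26 mm), at the underside, axes as the clip. A tab 10 mm wide sticks out 10.5 mm from here. Pushing the clip on takes some 3 to 10 N; its sprung jaws snap shut behind the neck when this point is about 32 to 36 mm from the spindle axis; home, it is about 24 mm from it.
- fork: The fork tool to use, standing upright on the mat, about 0.1 to 0.2 kg: upright yellow handle 24 mm square, from 18 to 86 mm above its underside; steel foot 44 mm long (x), 50 mm wide, 18 mm high; two prongs ahead of it. Origin: centre of the foot's underside, on the handle's axis; x along the prongs, z up. It can be gripped across x or y.
- fork_tips (a point): Point midway between the two prong ends of the fork, at the underside, 46 mm ahead of the fork's origin; axes as the fork. Prongs: 24 mm long, 14 mm high, each 10 mm wide, 30 mm gap between them for the clip's tab. Push with the underside 1 to 4 mm above the disc and a prong on the clip's back edge either side of the tab.
- pusher: The wrong tool, a bystander on the same mat: foot and handle as the fork's but the handle blue, and one single nose 22 mm wide in place of the prongs. Origin and axes as the fork. To be left standing.
- mat: Black rubber mat fixed to the table, 300 mm (x) by 140 mm (y), 4 mm thick. The fork stands on one half and the pusher on the other, each about 70 to 85 mm from its middle; which is where changes. Origin: centre of the underside.
Mind the look-alikes: they are no part of the job. Several things have the shape of the clip; the one meant has the colours described above. There is more than one size of the lap; the job needs the larger.

How it is judged:
On the way, in this order (a step that is already met when the one before it is completed fails the run):
1. the yellow fork is lifted off the mat (height (world z) of fork above 0.04 m and horizontal distance between clip and spindle above 0.015 m), for 0.1 s.
2. the clip is snapped home in the groove, the fork still in hand (horizontal distance between clip and spindle below 0.004 m and z of clip in the frame of spindle below 0.005 m and angle between clip's own z axis and vertical below 0.15 rad and height (world z) of fork above 0.03 m), for 0.2 s.
At the end, for the whole second after the job is handed in: The clip lies flat in the spindle's groove with its bore centre within 4 mm of the spindle axis, and the fork stands upright (within about 6 degrees), released and at rest, with the middle of its foot on the mat; the pusher still stands (horizontal distance between clip and spindle below 0.004 m and z of clip in the frame of spindle below 0.005 m and angle between clip's own z axis and vertical below 0.15 rad and x of fork in the frame of mat between -0.15 and 0.15 m and y of fork in the frame of mat between -0.07 and 0.07 m and height (world z) of fork below 0.01 m and angle between fork's own z axis and vertical below 0.1 rad and linear speed of each of fork, clip below 0.02 m/s and angle between pusher's own z axis and vertical below 0.2 rad); the robot touches nothing.
It fails at once if the gripper or arm touches the clip (contact force between any of the fingers, the arm and clip above 1 N).
It fails at once if the blue pusher touches the clip (contact force between pusher and clip above 1 N).
It fails at once if the blue pusher is shifted by more than 40 mm or knocked over (distance of pusher from where it was at the start of the episode above 0.04 m or angle between pusher's own z axis and vertical above 0.5 rad).
It also fails if it takes over 45 s, if anything falls off the work surface, if the arm or the gripper's body presses on something with over 40 N, if the wrist force passes 120 N, or if a joint passes its speed limit or range.

ROBOT

A 7-joint arm with a two-finger parallel gripper is mounted at the origin on the work surface. World frame = base frame: x ahead of the robot, y to its left, z up, the work surface at z = 0. Lengths are in m, angles in rad, forces in N, time in s.
With the tool pointing down it reaches from about 0.425 to 0.925 m from the base axis. Payload 6.8 kg.
Tool frame: the origin (TCP) lies at the very end of the fingers, on their centre line; the grasp point (between the pads) lies 19 mm behind it; z points along the fingers, y is the line along which they close (so a half turn about z gives the same grasp; the last joint's range is limited). The gripper opens to 85 mm and grips with 20 to 120 N. Pads are 22 mm wide; open, the fingers measure 114 mm over their backs; the gripper's body (76 mm by 85 mm) begins 54 mm behind the grasp point. The pads swing forward as they close: fully open they stand 13 mm farther back than shut.
Start: joints at [-1.421, 0.477, 0.022, 1.555, -0.011, 1.109, -0.083], TCP at [0.172, 0.653, 0.231] pointing down, gripper open.
Joint ranges: [-2.96, 2.96], [-0.34, 2.1], [-1.41, 1.46], [0.24, 2.44], [-1.37, 4.51], [0.17, 1.92], [-2.96, 2.96]. Speed limits (rad/s): [2.39, 2.39, 3.14, 3.14, 3.14, 3.14, 3.14].

INTERFACE

Orientations are given as a unit quaternion [w, x, y, z].
In Python, from station import get_obs, read_camera, hand_in gives the robot as it stands.
- The arm moves only by the tool arm_command, never from a script. Its argument "commands" is one flat list of numbers, 7 for each row, row after row: the shift along the tool's x, y, z in m, then the turn, a rotation vector about the tool's x, y, z in degrees, then the opening, from 0 (shut) to 1 (fully open). In form: [tx, ty, tz, rx, ry, rz, fingers, tx, ty, tz, rx, ry, rz, fingers, ...]. A call has 1 to 8 rows; each row is the pose to reach, as a shift and turn from the pose commanded when the call began, along the tool's axes at that moment; what a row does not reach only later rows make up. A row lasts 1/10 s, in which the tool goes at most 50 mm and 8.59 degrees, less where a joint would pass 70% of its speed; a pose out of reach is approached as far as the arm can. A call with a gripper value outside its range is refused whole. The fingers move at their own pace and stop on an object; "force" is the grip in N (left out, the last holds). Time passes only in rows, so rows that repeat a pose let the fingers close. It gives the time, the measured TCP pose, the force, the opening and the grip force at its end, in the units of the state.
- get_obs(): the state, without advancing time (a new reading comes with each control period).
- read_camera(name): name is "scene" or "top" or "wrist"; returns a dict with "img" (384x512x3 uint8, red, green, blue), "camera_matrix" (3x3 intrinsics, pixels), "pose" (4x4, takes a point from camera to world coordinates). Camera axes: x right, y down, z forward; pixel columns grow to the right and rows downward; lengths in m; the calibration is good to about 2 mm. A picture is of the moment at which its call begins. There is no depth.
- hand_in(): hands the job in; it is judged then, once.
The state is a dict: "t": time; "q": joint angles; "joint_vel": joint speeds; "joint_torque": joint torques, N m; "eef_pos": TCP position; "tool_rot": TCP orientation; "contact_force": force on the tool from outside, world axes, zero at the start; "torque": the same for the moment, N m; "gripper_width": opening from 0.0 (shut) to 1.0 (fully open); "grasp_force": force on a finger pad.
Only numpy, scipy, OpenCV 4.12 (cv2) and the standard library are available. Lean on these libraries where they do the work, as an engineer would, in place of code of your own. Each camera call takes 0.05 s, during which the arm holds its last target. There are 200 camera calls.

## Working session

There is one attempt and no reset: what is moved stays moved. The work goes in short steps, Python scripts to look and compute and a tool call to move; the robot and the scene stay as the last step left them, time stands still between calls to the robot, and variables do not carry over. Pictures are saved under pics/ and viewed, at most 10 in all, crops included, and the job is handed in when it is done.

Besides the shell and the picture viewer there is one more tool, called by a JSON object that holds its "name" and its "arguments". arm_command: Moves the arm, as the interface text tells. Its arguments: {"type":"object","properties":{"commands":{"type":"array","items":{"type":"number"}},"force":{"type":"number"}},"required":["commands"]}

```bash
mkdir -p pics; cat > h.py <<'E'
import numpy as np, cv2
from station import get_obs, read_camera, hand_in
from scipy.spatial.transform import Rotation as R
def cam(n,save=None):
    c=read_camera(n)
    c={k:np.array(v) for k,v in c.items() if k in('img','camera_matrix','pose')}
    if save:
        cv2.imwrite('pics/'+save+'.png',c['img'][...,::-1]); np.savez('pics/'+save+'.npz',**c)
    return c
def load(s): return dict(np.load('pics/'+s+'.npz'))
def ray(c,uv,z):
    K,P=c['camera_matrix'],c['pose']
    uv=np.atleast_2d(np.array(uv,float))
    d=np.c_[uv,np.ones(len(uv))]@np.linalg.inv(K).T@P[:3,:3].T
    o=P[:3,3]; return o+d*((z-o[2])/d[:,2])[:,None]
def proj(c,X):
    P=c['pose']; X=np.atleast_2d(X); x=(X-P[:3,3])@P[:3,:3]@c['camera_matrix'].T
    return x[:,:2]/x[:,2:]
def tool():
    o=get_obs(); q=np.array(o['tool_rot']); return np.array(o['eef_pos']),R.from_quat(q[[1,2,3,0]])
E
python3 - <<'E'
from h import *
a=cam('scene','s0');b=cam('top','t0');
cv2.imwrite('pics/both.png',cv2.resize(np.hstack([a['img'],b['img']])[...,::-1],(800,300),interpolation=cv2.INTER_AREA))
cv2.imwrite('pics/t0big.png',cv2.resize(b['img'][...,::-1],(800,600)))
o=get_obs();print(o); print(b['pose'],b['camera_matrix'],a['pose'])
E
```

```text
{'t': 0.1, 'q': array([-1.42109863,  0.47770226,  0.02235019,  1.55635106, -0.01147468,
        1.10929888, -0.08310001]), 'joint_vel': array([-0.0003033 , -0.00217284, -0.00104271, -0.00228549,  0.00066054,
       -0.00100722,  0.00082679]), 'joint_torque': array([ 4.29932130e-03, -5.97756815e+01,  1.61354531e+00, -2.81953043e+01,
        1.29096833e-02,  5.01625735e-03, -1.97236881e-05]), 'eef_pos': array([0.17197895, 0.65217317, 0.23043391]), 'tool_rot': array([-3.29774166e-05,  1.28529947e-01,  9.91705293e-01, -8.14955087e-04]), 'contact_force': array([ 0.90316445, -0.11030991,  0.68334746]), 'torque': array([0.04673405, 0.02074542, 0.01512385]), 'grasp_force': 0.0, 'gripper_width': 1.0034759230928323}
[[ 0.01063229 -0.98206158  0.1882605   0.29268117]
 [-0.99990826 -0.0088618   0.01024371 -0.02548334]
 [-0.00839163 -0.18835214 -0.98206571  0.84140895]
 [ 0.          0.          0.          1.        ]] [[383.49412777   0.         259.03725495]
 [  0.         383.49412777 193.82971308]
 [  0.           0.           1.        ]] [[-0.2701882   0.52214235 -0.80892874  1.05217139]
 [ 0.9628043   0.14435137 -0.22840874  0.15045048]
 [-0.00249191 -0.84055342 -0.54172294  0.48102209]
 [ 0.          0.          0.          1.        ]]
```

View pics/t0big.png

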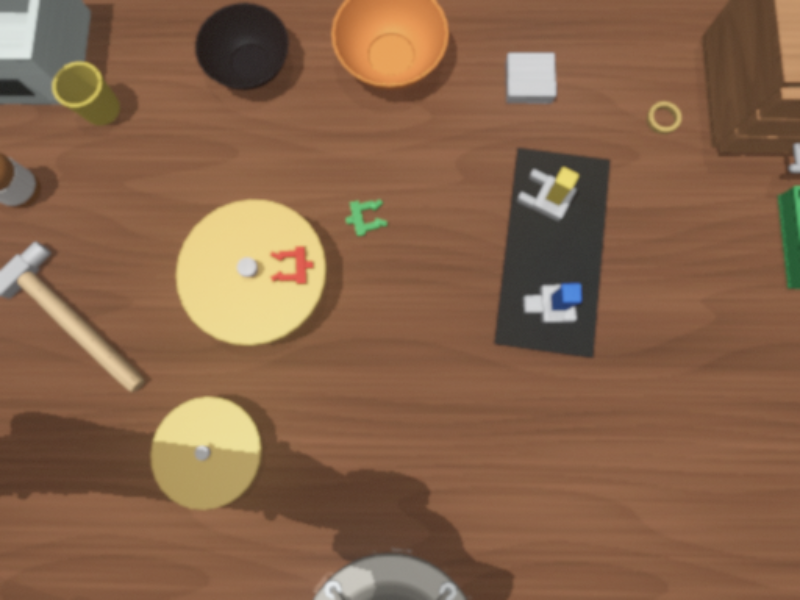

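View pics/s0.png

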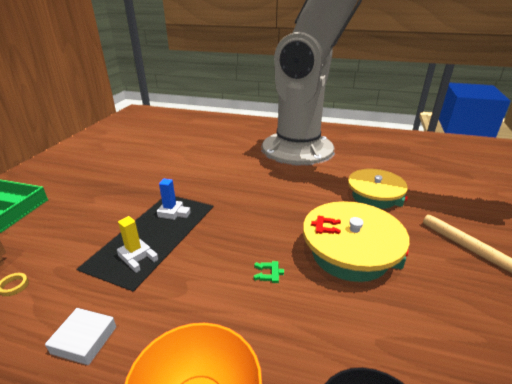

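The look-alikes, as pixels in the 800-px top view:
- **Clips:** the red one on the disc at (293,265) is the one meant. The green one on the table at (365,217) is not.
- **Laps:** the large one at (250,270) is the one to use. The small one at (205,453) is not.
- **Tools:** the yellow fork is at (555,190), with its prongs to the left. The blue pusher at (560,300) stays put.

Next I'll measure all of these.

```bash
cat > m.py <<'E'
from h import *
def mask(c,name):
    hsv=cv2.cvtColor(c['img'],cv2.COLOR_RGB2HSV); H,S,V=[hsv[...,i].astype(int) for i in range(3)]
    return {'red':((H<6)|(H>174))&(S>165)&(V>150),'blue':(H>100)&(H<125)&(S>130)&(V>60),
     'yel':(H>20)&(H<34)&(S>150),'brass':(H>18)&(H<34)&(S>90)&(V>100),'steel':(S<50)&(V>140),'mat':(V<65)&(S<90)}[name].astype(np.uint8)
def blobs(m,amin=15):
    n,l,s,ce=cv2.connectedComponentsWithStats(m)
    return [(s[i],ce[i],(l==i).astype(np.uint8)) for i in range(1,n) if s[i][4]>=amin]
E
python3 - <<'E'
from m import *
np.set_printoptions(precision=4,suppress=True)
for v in('t0','s0'):
    c=load(v)
    for n in('red','blue','yel','brass','steel','mat'):
        for s,ce,_ in blobs(mask(c,n),25): print(v,n,s,ce.round(1))
c=load('t0')
a=cv2.resize(c['img'][110:240,100:230],(390,390),interpolation=cv2.INTER_CUBIC)
b=cv2.resize(c['img'][90:220,305:435],(390,390),interpolation=cv2.INTER_CUBIC)
cv2.imwrite('pics/crop.png',np.hstack([a,b])[...,::-1])
E
```

```text
t0 blue [354 181  19  17 252] [363.1 189. ]
t0 yel [ 58  62  18  17 137] [66.2 70.7]
t0 brass [  33   39   43   41 1159] [54.1 58.8]
t0 brass [415  65  21  20 201] [425.   74.7]
t0 brass [350 106  21  25 270] [360.1 117.5]
t0 brass [ 113  128   96   93 6525] [158.7 174.3]
t0 brass [  96  254   72   72 3474] [128.9 291. ]
t0 steel [  0   0  26  39 753] [11.5 20.4]
t0 steel [324  33  32  29 892] [339.8  47.1]
t0 steel [506  92   6  18  66] [509.4 101.8]
t0 steel [332 109  36  31 376] [349.1 125.3]
t0 steel [  0 155  29  34 389] [ 12.1 169.6]
t0 steel [152 165  13  12 123] [157.6 170.6]
t0 steel [335 182  34  24 401] [350.8 195.6]
t0 steel [125 285   9   9  66] [129.1 289.2]
t0 steel [ 201  357   95   27 1347] [245.9 370.2]
t0 mat [ 126    3   58   54 2459] [154.7  29.1]
t0 mat [  0  51  21  10 167] [ 8.2 56.1]
t0 mat [ 318   96   71  132 5612] [354.1 164.1]
s0 red [312 216  28  17 236] [324.8 224.6]
s0 blue [ 439   82   71   55 3035] [472.9 109.1]
s0 blue [159 179  17  30 370] [167.3 193.2]
s0 yel [349 170  58  31 734] [378.3 181.8]
s0 yel [304 201 105  36 138] [357.8 210.5]
s0 yel [31
[... 1091 characters left out ...]
123   6   8  29] [420.7 127.3]
s0 steel [263 134  71  27 835] [302.2 149.9]
s0 steel [157 201  33  15 245] [174.5 209.1]
s0 steel [350 217  13  10 103] [356.2 221.5]
s0 steel [117 239  40  29 408] [136.3 253.5]
s0 steel [  45  308   69   49 1897] [ 79.6 331.9]
s0 mat [124   0  24 104 771] [135.6  46.9]
s0 mat [295   0  12  23  34] [300.4  11.4]
s0 mat [331   0  31  48 160] [345.6  23.4]
s0 mat [ 280   41   34   38 1032] [296.5  59.5]
s0 mat [414  63  22  66 381] [424.6  91.8]
s0 mat [428  64  27  67 522] [440.8  94.6]
s0 mat [277 132  43  10 118] [297.  138.6]
s0 mat [  78  197  135   94 3856] [143.9 245.5]
s0 mat [312 252  22  24  29] [320.6 264.7]
s0 mat [326 368  77  16 851] [362.3 377.1]
```

View pics/crop.png

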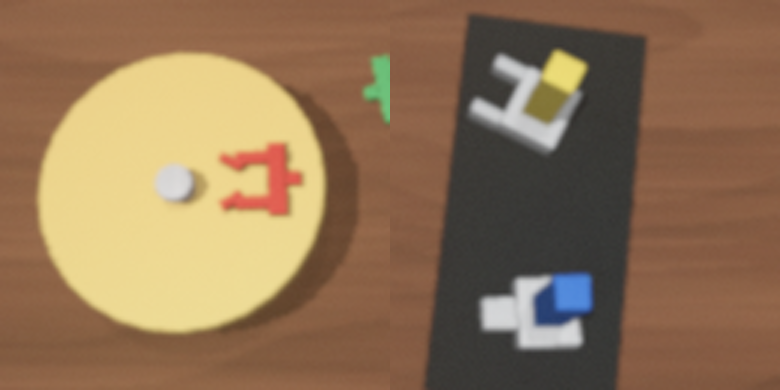

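The close crop shows the red clip with its mouth toward the spindle and its tab to the right. The yellow fork's prongs point left and slightly up. The choices hold.

```bash
python3 - <<'E'
from m import *
np.set_printoptions(precision=4,suppress=True)
c=load('t0'); hsv=cv2.cvtColor(c['img'],cv2.COLOR_RGB2HSV); H,S,V=[hsv[...,i].astype(int) for i in range(3)]
# disc
s,ce,m=max(blobs(mask(c,'brass')),key=lambda b:b[0][4])
k=cv2.findContours(m,cv2.RETR_EXTERNAL,cv2.CHAIN_APPROX_NONE)[0][0][:,0]
hull=cv2.convexHull(k)[:,0]
p=ray(c,hull,0.064)[:,:2]; A=np.c_[2*p,np.ones(len(p))]; x=np.linalg.lstsq(A,(p**2).sum(1),rcond=None)[0]
print('disc',x[:2],'r',np.sqrt(x[2]+x[:2]@x[:2]))
# second estimate: steel head
print('head',ray(c,(157.6,170.6),0.085))
# scene disc centre check
d=load('s0'); s,ce,m=[b for b in blobs(mask(d,'brass'),3000)][0]
k=cv2.convexHull(cv2.findContours(m,0,1)[0][0])[:,0]; p2=ray(d,k,0.064)[:,:2];A=np.c_[2*p2,np.ones(len(p2))]; x2=np.linalg.lstsq(A,(p2**2).sum(1),rcond=None)[0]
print('disc scene',x2[:2],np.sqrt(x2[2]+x2[:2]@x2[:2]),'head',ray(d,(356.2,220.5),0.085))
# clip
r=((H<9)|(H>172))&(S>140)&(V>120); r=r.astype(np.uint8); r[:, :165]=0; r[:,210:]=0; r[:145]=0; r[200:]=0
ys,xs=np.nonzero(r); P=ray(c,np.c_[xs,ys],0.072)[:,:2]; k=cv2.minAreaRect(P.astype(np.float32)*1000); print('clip n',len(xs),'cent',P.mean(0),'rect mm',k)
w,v=np.linalg.eigh(np.cov(P.T));print('pca',w**.5,v)
Q=P
print('y-range',Q[:,1].min(),Q[:,1].max(),'x',Q[:,0].min(),Q[:,0].max())
b=Q[(Q[:,1]<np.percentile(Q[:,1],50))]
# yellow
for nm,mm in(('ytop',(H>18)&(H<36)&(S>90)&(V>165)),('btop',(H>100)&(H<125)&(S>110)&(V>170))):
    mm=mm.astype(np.uint8); mm[:100]=0; mm[215:]=0; mm[:,:335]=0; mm[:,400:]=0
    ys,xs=np.nonzero(mm); P=ray(c,np.c_[xs,ys],0.090)[:,:2]; print(nm,len(xs),P.mean(0),cv2.minAreaRect(P.astype(np.float32)*1000))
# steel fork corners
for b in blobs(mask(c,'steel'),300):
    if 330<b[1][0]<360 and b[1][1]>100:
        k=cv2.findContours(b[2],0,2)[0][0]; 
        print(cv2.approxPolyDP(k,2,True)[:,0].tolist(), 'hull', ray(c,cv2.approxPolyDP(cv2.convexHull(k),2,True)[:,0],0.02)[:,:2].tolist())
b=[b for b in blobs(mask(c,'mat'),4000)][0]; k=cv2.convexHull(cv2.findContours(b[2],0,2)[0][0])[:,0]
print('mat',cv2.minAreaRect((ray(c,k,.004)[:,:2]*1000).astype(np.float32)))
E
```

```text
disc [0.4844 0.1896] r 0.1006864196196242
head [[0.484  0.1895 0.085 ]]
disc scene [0.4924 0.1926] 0.10416544747470792 head [[0.4858 0.1925 0.085 ]]
clip n 249 cent [0.4903 0.13  ] rect mm ((490.7890319824219, 133.3704071044922), (47.47715759277344, 51.86369323730469), 3.005375623703003)
pca [0.0131 0.0143] [[ 0.2203 -0.9754]
 [-0.9754 -0.2203]]
y-range 0.10737664140375339 0.16013595891222082 x 0.4679041839536253 0.5149361925644574
ytop 132 [ 0.6079 -0.23  ] ((607.8734130859375, -230.10093688964844), (24.685884475708008, 23.800369262695312), 61.72172927856445)
btop 133 [ 0.4526 -0.2299] ((452.55096435546875, -229.49172973632812), (20.408843994140625, 24.055749893188477), 0.5015600919723511)
[[341, 109], [340, 112], [348, 117], [342, 127], [333, 123], [332, 126], [358, 139], [367, 121], [356, 131], [349, 127], [354, 113]] hull [[0.6481737640590248, -0.2011540002254974], [0.6197682118513743, -0.25889551670735045], [0.5770492477743367, -0.23700974575475284], [0.6072809666050449, -0.17970408008684008]]
[[335, 191], [336, 198], [346, 199], [348, 205], [368, 204], [366, 196], [360, 199], [352, 197], [352, 188], [358, 182], [347, 183], [345, 189]] hull [[0.42985629508365764, -0.2530305500162236], [0.4272627668865855, -0.20974861689206564], [0.442427282387223, -0.18423476488028553], [0.457920655139687, -0.1824784318996737], [0.47601357695214114, -0.2091720871498399], [0.47846641355912756, -0.23327811306446014], [0.44085366876713655, -0.2535005553993771]]
mat ((534.3473510742188, -230.5738983154297), (133.84715270996094, 293.010009765625), 82.3912582397461)
```

```bash
cat >> h.py <<'E'
def cmd(xyz,yaw=None,frm=None):
    "shift (tool axes) and turn about tool z to bring the TCP to xyz, tool y at yaw deg, pointing down"
    p,r=tool() if frm is None else frm
    t=r.inv().apply(np.array(xyz)-p); Ry=r.apply([0,1,0]); y0=np.degrees(np.arctan2(Ry[1],Ry[0]))
    if yaw is None: yaw=y0
    a=np.radians(yaw); y=np.array([np.cos(a),np.sin(a),0]); z=np.array([0,0,-1.]); x=np.cross(y,z)
    T=R.from_matrix(np.c_[x,y,z]); print('shift',t.round(4),'turn',np.degrees((r.inv()*T).as_rotvec()).round(2),'now',p.round(4),'yaw',y0.round(2)); return np.array(xyz),T
E
python3 - <<'E'
from h import *
f=cmd([.44,.45,.26]); f=cmd([.6,.05,.26],62.5,f); cmd([.608,-.23,.26],62.5,f)
E
```

```text
shift [-0.3107 -0.1272 -0.0293] turn [-0.09  0.01  0.  ] now [0.172  0.6522 0.2304] yaw 75.23
shift [-0.2567 -0.346   0.    ] turn [ 0.    0.   12.73] now [0.44 0.45 0.26] yaw 75.23
shift [-0.1364 -0.2447  0.    ] turn [0. 0. 0.] now [0.6  0.05 0.26] yaw 62.5
```

{"name": "arm_command", "arguments": {"commands": [-0.311, -0.127, -0.029, 0, 0, 0, 1, -0.311, -0.127, -0.029, 0, 0, 0, 1, -0.311, -0.127, -0.029, 0, 0, 0, 1, -0.311, -0.127, -0.029, 0, 0, 0, 1, -0.311, -0.127, -0.029, 0, 0, 0, 1, -0.311, -0.127, -0.029, 0, 0, 0, 1, -0.311, -0.127, -0.029, 0, 0, 0, 1, -0.311, -0.127, -0.029, 0, 0, 0, 1], "force": 80}}

```text
t: 0.9
eef_pos: [0.4467, 0.4447, 0.2607]
tool_rot: [0.002, 0.134, 0.991, -0.001]
contact_force: [-0.1, -0.2, 1.1]
gripper_width: 1.001
grasp_force: 0.0
```

{"name": "arm_command", "arguments": {"commands": [-0.257, -0.346, 0, 0, 0, 12.7, 1, -0.257, -0.346, 0, 0, 0, 12.7, 1, -0.257, -0.346, 0, 0, 0, 12.7, 1, -0.257, -0.346, 0, 0, 0, 12.7, 1, -0.257, -0.346, 0, 0, 0, 12.7, 1, -0.257, -0.346, 0, 0, 0, 12.7, 1, -0.257, -0.346, 0, 0, 0, 12.7, 1, -0.257, -0.346, 0, 0, 0, 12.7, 1]}}

```text
t: 1.7
eef_pos: [0.5892, 0.078, 0.2601]
tool_rot: [-0.0, 0.237, 0.972, 0.0]
contact_force: [0.7, -0.5, 0.3]
gripper_width: 0.998
grasp_force: 0.0
```

```bash
python3 - <<'E'
from h import *
cam('wrist','w0'); cmd([.608,-.23,.24],62.5)
E
```

```text
shift [-0.1539 -0.2543  0.0222] turn [-0.23  0.26 -0.58] now [0.5919 0.067  0.2605] yaw 61.92
```

{"name": "arm_command", "arguments": {"commands": [-0.154, -0.254, 0.022, 0, 0, -0.5, 1, -0.154, -0.254, 0.022, 0, 0, -0.5, 1, -0.154, -0.254, 0.022, 0, 0, -0.5, 1, -0.154, -0.254, 0.022, 0, 0, -0.5, 1, -0.154, -0.254, 0.022, 0, 0, -0.5, 1, -0.154, -0.254, 0.022, 0, 0, -0.5, 1, -0.154, -0.254, 0.022, 0, 0, -0.5, 1, -0.154, -0.254, 0.022, 0, 0, -0.5, 1]}}

```text
t: 2.55
eef_pos: [0.6081, -0.218, 0.2376]
tool_rot: [-0.001, 0.235, 0.972, -0.0]
contact_force: [-0.4, 0.9, -0.2]
gripper_width: 0.996
grasp_force: 0.0
```

```bash
python3 - <<'E'
from m import *
cam('wrist','w1'); print(tool()[0])
cv2.imwrite('pics/w01.png',np.hstack([cv2.resize(load(s)['img'],(400,300)) for s in('w0','w1')])[...,::-1])
E
```

```text
[ 0.60864015 -0.21598991  0.23767021]
```

View pics/w01.png

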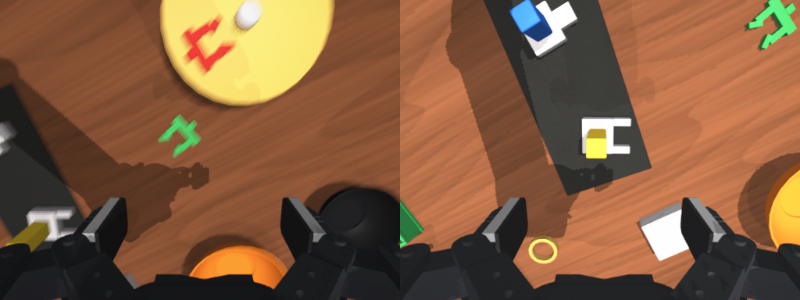

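The wrist view (right half) shows the fork at about (597,143), with its prongs along the image x axis, which is the tool's y. The blue pusher is at (540,25), well away. I'll refine the fork pose from this view.

```bash
python3 - <<'E'
from m import *
np.set_printoptions(precision=4,suppress=True)
c=load('w1'); hsv=cv2.cvtColor(c['img'],cv2.COLOR_RGB2HSV); H,S,V=[hsv[...,i].astype(int) for i in range(3)]
m=(H>20)&(H<36)&(S>110); m[230:]=0; m[:,:190]=0;m[:,330:]=0
ys,xs=np.nonzero(m); v=V[m]; print(len(xs),np.percentile(v,[5,25,50,75,95]),xs.min(),xs.max(),ys.min(),ys.max())
t=m&(V>200); ys,xs=np.nonzero(t); P=ray(c,np.c_[xs,ys],.09)[:,:2]; print('top',len(xs),xs.mean(),ys.mean(),P.mean(0),cv2.minAreaRect(P.astype(np.float32)*1000))
st=((S<45)&(V>150)).astype(np.uint8); 
for b in blobs(st,300):
    print(b[0],b[1])
    if 230<b[1][0]<310 and 120<b[1][1]<210:
        k=cv2.findContours(b[2],0,2)[0][0]; k=cv2.convexHull(k)
        P=ray(c,k[:,0],.019)[:,:2]; print('steel',cv2.minAreaRect(P.astype(np.float32)*1000))
        a=cv2.approxPolyDP(k,3,True)[:,0]; print(a.tolist(),ray(c,a,.019)[:,:2])
print(cmd([.608,-.23,.1],62.5))
E
```

```text
954 [182. 186. 255. 255. 255.] 237 264 165 202
top 681 250.74008810572687 189.143906020558 [ 0.6074 -0.2288] ((602.9796142578125, -226.3927459716797), (23.698244094848633, 34.14457702636719), 62.869319915771484)
[ 160    1   67   71 1903] [195.6269  33.0431]
[ 233  151   63   46 1456] [263.432  169.5096]
steel ((613.3603515625, -218.2643585205078), (68.85359954833984, 50.805824279785156), 62.86738204956055)
[[295, 152], [293, 196], [234, 195], [233, 152]] [[ 0.6073 -0.1768]
 [ 0.6512 -0.2002]
 [ 0.6197 -0.259 ]
 [ 0.5765 -0.2369]]
[ 309  268   61   66 2319] [340.1233 301.3471]
shift [-0.006  -0.0128  0.1377] turn [ 0.03 -0.07  0.54] now [ 0.6086 -0.216   0.2377] yaw 63.04
(array([ 0.608, -0.23 ,  0.1  ]), Rotation.from_matrix(array([[-0.887 ,  0.4617,  0.    ],
                            [ 0.4617,  0.887 ,  0.    ],
                            [ 0.    ,  0.    , -1.    ]])))
```

{"name": "arm_command", "arguments": {"commands": [-0.0054, -0.012, 0.04, 0, 0, 0, 1, -0.0054, -0.012, 0.08, 0, 0, 0, 1, -0.0054, -0.012, 0.11, 0, 0, 0, 1, -0.0054, -0.012, 0.14, 0, 0, 0, 1, -0.0054, -0.012, 0.165, 0, 0, 0, 1, -0.0054, -0.012, 0.19, 0, 0, 0, 1, -0.0054, -0.012, 0.205, 0, 0, 0, 1, -0.0054, -0.012, 0.205, 0, 0, 0, 1]}}

```text
t: 3.4
eef_pos: [0.6071, -0.2276, 0.0312]
tool_rot: [-0.002, 0.232, 0.973, 0.001]
contact_force: [0.2, -0.1, 0.8]
gripper_width: 1.002
grasp_force: 0.0
```

```bash
python3 - <<'E'
from h import *
cmd([.608,-.229,.033],62.9); o=get_obs(); print(o['contact_force'])
E
```

```text
shift [-0.0015 -0.0008 -0.0018] turn [ 0.01 -0.24  0.27] now [ 0.6071 -0.2276  0.0312] yaw 63.17
[ 0.20463064 -0.0790549   0.77061948]
```

{"name": "arm_command", "arguments": {"commands": [-0.001, -0.001, -0.002, 0, 0, 0, 0, -0.001, -0.001, -0.002, 0, 0, 0, 0, -0.001, -0.001, -0.002, 0, 0, 0, 0, -0.001, -0.001, -0.002, 0, 0, 0, 0, -0.001, -0.001, -0.002, 0, 0, 0, 0, -0.001, -0.001, -0.002, 0, 0, 0, 0, -0.001, -0.001, -0.002, 0, 0, 0, 0, -0.001, -0.001, -0.002, 0, 0, 0, 0], "force": 100}}

```text
t: 4.2
eef_pos: [0.6091, -0.2316, 0.0362]
tool_rot: [0.001, 0.233, 0.972, 0.0]
contact_force: [-0.3, 0.7, 6.5]
gripper_width: 0.268
grasp_force: 97.6
```

```bash
python3 - <<'E'
from h import *
c=cam('wrist','w2'); o=get_obs(); print(o['contact_force'],o['gripper_width'],o['grasp_force']); cmd([.608,-.229,.2],62.9)
cv2.imwrite('pics/w2s.png',cv2.resize(c['img'][...,::-1],(400,300)))
E
```

```text
[0.12767321 1.67451147 5.94298895] 0.2700899706641464 97.63115286827087
shift [ 0.002   0.0019 -0.1638] turn [0.04 0.07 0.13] now [ 0.6091 -0.2316  0.0362] yaw 63.03
```

{"name": "arm_command", "arguments": {"commands": [0, 0, -0.01, 0, 0, 0, 0, 0, 0, -0.03, 0, 0, 0, 0, 0, 0, -0.06, 0, 0, 0, 0, 0, 0, -0.09, 0, 0, 0, 0, 0, 0, -0.12, 0, 0, 0, 0, 0, 0, -0.14, 0, 0, 0, 0, 0, 0, -0.15, 0, 0, 0, 0, 0, 0, -0.15, 0, 0, 0, 0]}}

```text
t: 5.05
eef_pos: [0.6089, -0.2319, 0.1866]
tool_rot: [0.001, 0.233, 0.972, 0.0]
contact_force: [-0.3, 0.5, -2.0]
gripper_width: 0.271
grasp_force: 97.9
```

```bash
python3 - <<'E'
from h import *
o=get_obs(); print(o['contact_force'],o['gripper_width'],o['grasp_force']); cmd([.49,.04,.19],94)
E
```

```text
[-0.31951147  0.48867801 -2.01620843] 0.2708720753328031 97.9243004322052
shift [ 0.2293  0.1884 -0.0038] turn [ -0.     0.13 -30.98] now [ 0.6089 -0.2319  0.1866] yaw 63.02
```

{"name": "arm_command", "arguments": {"commands": [0.03, 0.025, -0.004, 0, 0, -4, 0, 0.06, 0.05, -0.004, 0, 0, -8, 0, 0.09, 0.075, -0.004, 0, 0, -13, 0, 0.125, 0.1, -0.004, 0, 0, -17, 0, 0.16, 0.13, -0.004, 0, 0, -22, 0, 0.195, 0.16, -0.004, 0, 0, -26, 0, 0.22, 0.18, -0.004, 0, 0, -29.5, 0, 0.229, 0.188, -0.004, 0, 0, -31, 0]}}

```text
t: 5.85
eef_pos: [0.487, 0.0432, 0.1879]
tool_rot: [-0.002, -0.039, 0.999, 0.0]
contact_force: [-0.1, -0.3, -1.0]
gripper_width: 0.272
grasp_force: 98.2
```

{"name": "arm_command", "arguments": {"commands": [0, 0, 0, 0, 0, 0, 0, 0, 0, 0, 0, 0, 0, 0]}}

```text
t: 6.05
eef_pos: [0.4898, 0.0384, 0.1888]
tool_rot: [-0.0, -0.034, 0.999, -0.0]
contact_force: [-0.3, 0.6, -2.4]
gripper_width: 0.269
grasp_force: 98.2
```

```bash
python3 - <<'E'
from h import *
c=cam('wrist','w3');t=cam('top','t3'); print(tool()[0],get_obs()['t'])
cv2.imwrite('pics/w3s.png',np.hstack([cv2.resize(x['img'][...,::-1],(400,300)) for x in(c,t)]))
E
```

```text
[0.49010597 0.03791397 0.18899935] 6.15
```

View pics/w3s.png

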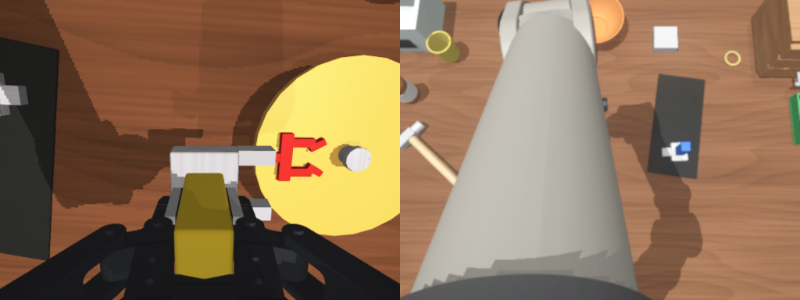

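The wrist view shows the fork level in the gripper, with its upper prong ending at (275,157). The red clip is at (285–325,157) and the spindle head at (357,157). The pusher stands undisturbed in the top view.

```bash
python3 - <<'E'
from m import *
np.set_printoptions(precision=4,suppress=True)
c=load('w3'); hsv=cv2.cvtColor(c['img'],cv2.COLOR_RGB2HSV); H,S,V=[hsv[...,i].astype(int) for i in range(3)]
m=((H<9)|(H>172))&(S>150)&(V>200); m[:,:340]=0; m[:150]=0;m[250:]=0
ys,xs=np.nonzero(m); P=ray(c,np.c_[xs,ys],.072)[:,:2]; k=cv2.minAreaRect(P.astype(np.float32)*1000); print('clip',len(xs),k,xs.min(),xs.max(),ys.min(),ys.max()); print(cv2.boxPoints(k))
# back edge: leftmost red pixel in each row
E_=[(xs[ys==r].min(),r) for r in range(ys.min(),ys.max()+1)]; print(E_)
fr=[(xs[ys==r].max(),r) for r in range(ys.min(),ys.max()+1)]; print(fr)
h=((S<40)&(V>140)).astype(np.uint8); h[:,:420]=0;h[:150]=0;h[260:]=0
for b in blobs(h,30):
    yy,xx=np.nonzero(b[2]); print('head',b[0],b[1],ray(c,b[1],.085), np.percentile(V[b[2]>0],[5,50,95]))
    br=(b[2]>0)&(V>205); yy,xx=np.nonzero(br); print('bright',len(xx),xx.min(),xx.max(),yy.min(),yy.max()); print(ray(c,[(xx.mean(),yy.mean())],.085)); e=cv2.minEnclosingCircle(ray(c,np.c_[xx,yy],.085)[:,:2].astype(np.float32)*1000); print(e)
s=((S<45)&(V>110)).astype(np.uint8); s[:,:200]=0; s[:,365:]=0; s[280:]=0
for b in blobs(s,60): print('fork',b[0],b[1])
p,r=tool(); print(p, proj(c,np.array([p+r.apply(v) for v in([.002,.046,.0322-.014],[.027,.046,.0182],[.017,.046,.0182],[-.023,.046,.0182],[-.013,.046,.0182])])))
br=mask(c,'brass'); br[:,:300]=0; b=max(blobs(br),key=lambda b:b[0][4]); k=cv2.convexHull(cv2.findContours(b[2],0,1)[0][0])[:,0]; k=k[(k[:,0]<505)]
p2=ray(c,k,.064)[:,:2]; A=np.c_[2*p2,np.ones(len(p2))]; x=np.linalg.lstsq(A,(p2**2).sum(1),rcond=None)[0]; print('disc',x[:2],np.sqrt(x[2]+x[:2]@x[:2]))
E
```

```text
clip 1841 ((489.8037414550781, 138.28915405273438), (51.08932113647461, 50.31066131591797), 3.5433096885681152) 353 417 171 231
[[462.7532 161.8177]
 [465.8626 111.6032]
 [516.8542 114.7607]
 [513.7449 164.9751]]
[(np.int64(362), 171), (np.int64(362), 172), (np.int64(361), 173), (np.int64(361), 174), (np.int64(361), 175), (np.int64(361), 176), (np.int64(361), 177), (np.int64(361), 178), (np.int64(361), 179), (np.int64(361), 180), (np.int64(361), 181), (np.int64(361), 182), (np.int64(361), 183), (np.int64(360), 184), (np.int64(360), 185), (np.int64(360), 186), (np.int64(360), 187), (np.int64(360), 188), (np.int64(360), 189), (np.int64(360), 190), (np.int64(360), 191), (np.int64(360), 192), (np.int64(360), 193), (np.int64(360), 194), (np.int64(359), 195), (np.int64(359), 196), (np.int64(354), 197), (np.int64(354), 198), (np.int64(354), 199), (np.int64(354), 200), (np.int64(354), 201), (np.int64(353), 202), (np.int64(353), 203), (np.int64(353), 204), (np.int64(353), 205), (np.int64(353), 206), (np.int64(353), 207), (np.int64(358), 208), (np.int64(358), 209), (np.int64(358), 210), (np.in
[... 1568 characters left out ...]
12), 221), (np.int64(411), 222), (np.int64(410), 223), (np.int64(410), 224), (np.int64(409), 225), (np.int64(370), 226), (np.int64(370), 227), (np.int64(370), 228), (np.int64(370), 229), (np.int64(370), 230), (np.int64(369), 231)]
head [443 189  32  31 752] [458.4269 203.9122] [[0.484  0.1911 0.085 ]] [218. 234. 240.]
bright 720 444 474 189 219
[[0.484  0.1914 0.085 ]]
((484.1693115234375, 191.6025848388672), 12.19967269897461)
fork [ 217  192  136   54 3977] [276.5039 209.824 ]
fork [323 265  25  15 325] [335.6615 271.6338]
[0.4901 0.0379 0.189 ] [[349.101  239.7516]
 [352.7927 193.6088]
 [351.2802 212.5134]
 [345.6895 282.3918]
 [347.0225 265.7301]]
disc [0.4839 0.19  ] 0.09969444329837877
```

```bash
cat > plan.py <<'E'
from h import *
np.set_printoptions(precision=4,suppress=True)
S=np.array([.4840,.1905]); YAW=93.5; a=np.radians(YAW); U=np.array([np.cos(a),np.sin(a)]); TX=np.array([U[1],-U[0]])*-1  # tool x = yaw+90
def tcp_for_tips(tips,z): return np.r_[np.array(tips)-.046*U-.0028*TX, z]
E
python3 - <<'E'
from plan import *
c=load('w3'); 
f=ray(c,[(417,184.5),(412,220)],.072)[:,:2].mean(0); b=ray(c,[(360.5,176),(356.5,226)],.072)[:,:2]; 
print('front',f,'back',b,b.mean(0),'len',np.linalg.norm(f-b.mean(0)), 'yaw', np.degrees(np.arctan2(*(b[0]-b[1])[::-1])))
B1=f-.023*U;B2=b.mean(0)+.024*U; B=(B1+B2)/2; print('bore',B1,B2,B,'dist',np.linalg.norm(S-B),np.degrees(np.arctan2(*(S-B)[::-1])))
back=B-.024*U; home=S-.024*U
z=.0988
print('TX',TX); T0=tcp_for_tips(back-.010*U-.0*TX,z); T1=tcp_for_tips(home,z); print('start',T0,'home',T1)
cmd(np.r_[tcp_for_tips(back-.012*U,z)[:2],.13],YAW); cmd(T1,YAW,cmd(T0,YAW))
E
```

```text
front [0.4886 0.1633] back [[0.4697 0.1161]
 [0.5121 0.1191]] [0.4909 0.1176] len 0.04580800340559621 yaw -175.878912546563
bore [0.49   0.1404] [0.4895 0.1415] [0.4897 0.141 ] dist 0.049874048779642056 96.61802247942104
TX [-0.9981 -0.061 ]
start [0.4974 0.0613 0.0988] home [0.4911 0.1208 0.0988]
shift [-0.0089  0.0209  0.059 ] turn [-0.05 -0.01  0.33] now [0.4901 0.0379 0.189 ] yaw 93.83
shift [-0.0089  0.0229  0.0902] turn [-0.05 -0.01  0.33] now [0.4901 0.0379 0.189 ] yaw 93.83
shift [0.0027 0.0598 0.    ] turn [0. 0. 0.] now [0.4974 0.0613 0.0988] yaw 93.5
```

{"name": "arm_command", "arguments": {"commands": [-0.004, 0.008, 0.02, 0, 0, 0, 0, -0.009, 0.018, 0.045, 0, 0, -0.3, 0, -0.009, 0.021, 0.065, 0, 0, -0.3, 0, -0.009, 0.021, 0.08, 0, 0, -0.3, 0, -0.009, 0.021, 0.085, 0, 0, -0.3, 0, -0.009, 0.021, 0.085, 0, 0, -0.3, 0, -0.009, 0.021, 0.085, 0, 0, -0.3, 0]}}

```text
t: 6.85
eef_pos: [0.4979, 0.0607, 0.1049]
tool_rot: [0.0, -0.037, 0.999, -0.0]
contact_force: [-0.0, 0.5, -1.3]
gripper_width: 0.265
grasp_force: 98.2
```

```bash
python3 - <<'E'
from plan import *
c=cam('wrist','w4'); print(get_obs()['contact_force'])
T0=np.array([.4974,.0613,.0988]); T1=np.array([.4911,.1208,.0988])
cmd(T0,YAW); cmd(T1,YAW)
cv2.imwrite('pics/w4s.png',cv2.resize(c['img'][120:330,180:500][...,::-1],(640,420)))
E
```

```text
[ 0.0885  0.0022 -0.871 ]
shift [0.0005 0.0004 0.0063] turn [0.01 0.09 0.77] now [0.498  0.061  0.1051] yaw 94.27
shift [0.0024 0.0602 0.0063] turn [0.01 0.09 0.77] now [0.498  0.061  0.1051] yaw 94.27
```

View pics/w4s.png

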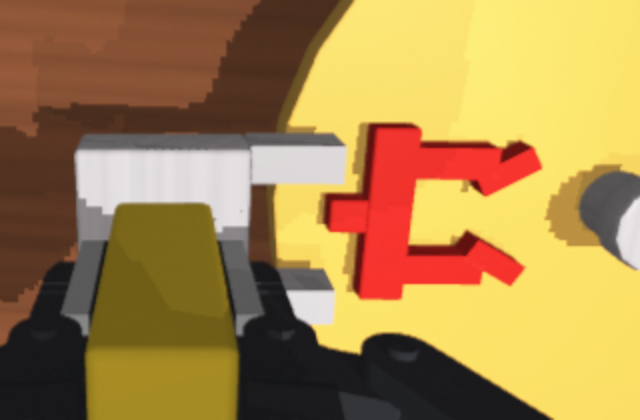

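The clip is square to the prongs, with its tab at crop row 212 against a prong mid near 230. The fork may therefore sit a few mm off to one side, so I'll measure it.

```bash
python3 - <<'E'
from m import *
from plan import *
c=load('w4'); hsv=cv2.cvtColor(c['img'],cv2.COLOR_RGB2HSV); H,S_,V=[hsv[...,i].astype(int) for i in range(3)]
s=((S_<45)&(V>175)); p,r=tool()
zf=p[2]-.0322+.014
for x in (325,332,338):
    rows=np.nonzero(s[150:310,x])[0]+150; print(x,rows.min() if len(rows) else None,rows.tolist())
m=((H<9)|(H>172))&(S_>150)&(V>200)
for x in (344,348,350): rr=np.nonzero(m[:,x])[0]; print('tab',x,rr.min(),rr.max())
for x in (365,372): rr=np.nonzero(m[:,x])[0]; print('bar',x,rr.min(),rr.max())
for n,X in (('prong',[(338,193),(338,211),(338,262),(338,280)]),):
    w=ray(c,X,zf)[:,:2]; print((w-p[:2])@TX, (w-p[:2])@U)
w=ray(c,[(348,217),(348,234),(365,182),(365,268)],.072)[:,:2]; print('tab/bar lat',(w-p[:2])@TX,(w-p[:2])@U)
E
```

```text
325 193 [193, 194, 195, 196, 197, 198, 199, 200, 201, 202, 203, 204, 205, 206, 207, 208, 209, 210, 211, 265, 266, 267, 268, 269, 270]
332 193 [193, 194, 195, 196, 197, 198, 199, 200, 201, 202, 203, 204, 205, 206, 207, 208, 209, 210, 211, 265, 266, 267, 268, 269, 270, 271, 272, 273, 274, 275, 276, 277, 278, 279, 280]
338 193 [193, 194, 195, 196, 197, 198, 199, 200, 201, 202, 203, 204, 205, 206, 207, 208, 209, 210, 211, 265, 266, 267, 268, 269, 270, 271, 272, 273, 274, 275, 276, 277, 278, 279, 280, 281]Traceback (most recent call last):
  File "<stdin>", line 9, in <module>
    return umr_minimum(a, axis, None, out, keepdims, initial, where)
ValueError: zero-size array to reduction operation minimum which has no identity
```

```bash
python3 - <<'E'
from m import *
from plan import *
c=load('w4'); hsv=cv2.cvtColor(c['img'],cv2.COLOR_RGB2HSV); H,S_,V=[hsv[...,i].astype(int) for i in range(3)]
p,r=tool(); m=((H<9)|(H>172))&(S_>150)&(V>200)
w=ray(c,[(338,193),(338,211.5),(338,264.5),(338,281)],p[2]-.0182)[:,:2]; print('prongs lat',(w-p[:2])@TX,(w-p[:2])@U)
for x in (351,354,357,368,374):
    rr=np.nonzero(m[:,x])[0]
    if len(rr): w=ray(c,[(x,rr.min()-.5),(x,rr.max()+.5)],.072)[:,:2]; print(x,rr.min(),rr.max(),'lat',(w-p[:2])@TX,(w-p[:2])@TX@np.ones(2)/2,(w-p[:2])@U)
w=ray(c,[(352.5,166),(346,273)],p[2]-.0182)[:,:2];print('tips',(w-p[:2])@U)
print('spindle lat',(S-p[:2])@TX)
E
```

```text
prongs lat [ 0.0276  0.0178 -0.012  -0.0219] [0.0374 0.0382 0.0405 0.0412]
351 221 235 lat [ 0.0077 -0.0013] 0.003215763905381006 [0.0496 0.0504]
354 221 235 lat [ 0.0078 -0.0013] 0.003237465653723926 [0.0513 0.0521]
357 221 235 lat [ 0.0078 -0.0013] 0.0032591674736488522 [0.053  0.0538]
368 187 268 lat [ 0.0275 -0.022 ] 0.002772288148007099 [0.0572 0.0622]
374 184 269 lat [ 0.0292 -0.0226] 0.0033303860817888685 [0.0603 0.0658]
tips [0.0435 0.0452]
spindle lat 0.006023802146821481
```

{"name": "arm_command", "arguments": {"commands": [0, 0, 0.004, 0, 0, 0.4, 0, 0, 0, 0.0062, 0, 0, 0.4, 0, 0, 0, 0.0062, 0, 0, 0.4, 0, 0.0002, 0.005, 0.0062, 0, 0, 0.4, 0, 0.0005, 0.012, 0.0062, 0, 0, 0.4, 0, 0.001, 0.018, 0.0062, 0, 0, 0.4, 0, 0.0013, 0.024, 0.0062, 0, 0, 0.4, 0, 0.0016, 0.03, 0.0062, 0, 0, 0.4, 0]}}

```text
t: 7.7
eef_pos: [0.4932, 0.0919, 0.0981]
tool_rot: [0.0, -0.034, 0.999, 0.0]
contact_force: [0.7, -0.6, -0.9]
gripper_width: 0.267
grasp_force: 98.2
```

```bash
python3 - <<'E'
from m import *
from plan import *
c=cam('wrist','w5'); print(get_obs()['contact_force']); cmd([.4911,.1208,.0988],YAW)
hsv=cv2.cvtColor(c['img'],cv2.COLOR_RGB2HSV); H,S_,V=[hsv[...,i].astype(int) for i in range(3)]
p,r=tool(); m=((H<9)|(H>172))&(S_>150)&(V>200); ys,xs=np.nonzero(m)
P=ray(c,np.c_[xs,ys],.072)[:,:2]; print(len(xs),cv2.minAreaRect(P.astype(np.float32)*1000)); L=(P-p[:2])@U; print('L',np.percentile(L,[1,99]),'lat',np.percentile((P-p[:2])@TX,[1,99]),'spindle',(S-p[:2])@TX,(S-p[:2])@U)
E
```

```text
[ 0.154   0.312  -0.9347]
shift [ 0.      0.0278 -0.0007] turn [0.04 0.   0.52] now [0.4931 0.0931 0.0981] yaw 94.02
3944 ((487.0375671386719, 155.56845092773438), (50.37107467651367, 56.829315185546875), 3.797466516494751)
L [0.0356 0.0893] lat [-0.0218  0.0267] spindle 0.003107738436051788 0.09775187748929318
```

{"name": "arm_command", "arguments": {"commands": [0, 0.006, -0.0007, 0, 0, 0, 0, 0, 0.011, -0.0007, 0, 0, 0, 0, 0, 0.016, -0.0007, 0, 0, 0, 0, 0, 0.02, -0.0007, 0, 0, 0, 0, 0, 0.023, -0.0007, 0, 0, 0, 0, 0, 0.026, -0.0007, 0, 0, 0, 0, 0, 0.0278, -0.0007, 0, 0, 0, 0, 0, 0.0278, -0.0007, 0, 0, 0, 0]}}

```text
t: 8.55
eef_pos: [0.4914, 0.1199, 0.0988]
tool_rot: [0.0, -0.035, 0.999, 0.0]
contact_force: [-1.1, -0.5, -1.8]
gripper_width: 0.266
grasp_force: 98.4
```

```bash
cat > chk.py <<'E'
from m import *
from plan import *
import sys
n=sys.argv[1]; c=cam('wrist',n); print(get_obs()['contact_force']); cmd([.4911,.1208,.0988],YAW)
hsv=cv2.cvtColor(c['img'],cv2.COLOR_RGB2HSV); H,S_,V=[hsv[...,i].astype(int) for i in range(3)]
p,r=tool(); m=((H<9)|(H>172))&(S_>150)&(V>200); ys,xs=np.nonzero(m)
P=ray(c,np.c_[xs,ys],.072)[:,:2]; L=(P-S)@U; print('clip along, from spindle',np.percentile(L,[1,99]),'lat',np.percentile((P-S)@TX,[1,99])); 
x,y=proj(c,np.r_[S,.07])[0].astype(int); k=c['img'][max(y-100,0):y+100,max(x-150,0):x+130]; cv2.imwrite('pics/%sc.png'%n,cv2.resize(k[...,::-1],None,fx=2,fy=2))
E
python3 chk.py w6
```

```text
[-0.4523 -0.4447 -0.9878]
shift [ 0.0002  0.0012 -0.    ] turn [0.03 0.01 0.47] now [0.4914 0.1196 0.0988] yaw 93.97
clip along, from spindle [-0.0322  0.0218] lat [-0.0251  0.0242]
```

View pics/w6c.png

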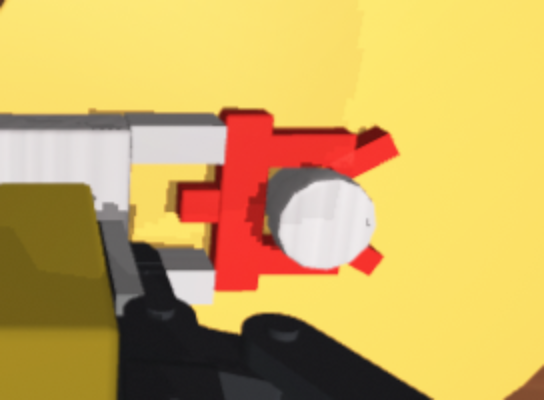

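The clip surrounds the neck, with its jaw tips 22 mm past the axis; at home they would be about 23 mm past. I'll press 2.5 mm further to confirm it seats.

{"name": "arm_command", "arguments": {"commands": [0, 0.001, 0, 0, 0, 0, 0, 0, 0.0018, 0, 0, 0, 0, 0, 0, 0.0025, 0, 0, 0, 0, 0, 0, 0.0025, 0, 0, 0, 0, 0]}}

```text
t: 9.0
eef_pos: [0.4912, 0.1216, 0.0988]
tool_rot: [0.0, -0.034, 0.999, 0.0]
contact_force: [0.0, -0.1, -0.9]
gripper_width: 0.274
grasp_force: 98.4
```

```bash
python3 chk.py w7
```

```text
[ 0.2888  0.1223 -1.3584]
shift [ 0.0001 -0.0007 -0.    ] turn [ 0.   -0.    0.43] now [0.4912 0.1215 0.0988] yaw 93.93
clip along, from spindle [-0.0321  0.0219] lat [-0.025   0.0242]
```

{"name": "arm_command", "arguments": {"commands": [0, 0.0015, 0, 0, 0, 0, 0, 0, 0.003, 0, 0, 0, 0, 0, 0, 0.003, 0, 0, 0, 0, 0]}}

```text
t: 9.35
eef_pos: [0.491, 0.1237, 0.0988]
tool_rot: [-0.0, -0.034, 0.999, -0.0]
contact_force: [-0.4, -3.4, -0.1]
gripper_width: 0.269
grasp_force: 98.6
```

```bash
python3 chk.py w8; python3 -c "
from plan import *
print(S-.14*U)"
```

```text
[ 0.5676 -2.9688  0.521 ]
shift [ 0.0001 -0.0029 -0.    ] turn [-0.05 -0.01  0.4 ] now [0.491  0.1237 0.0988] yaw 93.9
clip along, from spindle [-0.0307  0.0234] lat [-0.025   0.0243]
[0.4925 0.0508]
```

The push now meets a firm 3 N, and the clip sits centred on the axis to about 1 mm, so it is home. I'll back off, lift, and return to the mat.

{"name": "arm_command", "arguments": {"commands": [0, -0.005, 0, 0, 0, 0, 0, 0, -0.02, 0, 0, 0, 0, 0, 0, -0.045, 0, 0, 0, 0, 0, 0, -0.07, -0.01, 0, 0, 0, 0, 0, -0.085, -0.03, 0, 0, 0, 0, 0, -0.085, -0.06, 0, 0, 0, 0, 0, -0.085, -0.085, 0, 0, 0, 0, 0, -0.085, -0.09, 0, 0, 0, 0]}}

```text
t: 10.2
eef_pos: [0.4986, 0.04, 0.1915]
tool_rot: [0.003, -0.034, 0.999, 0.001]
contact_force: [0.7, -0.7, -0.8]
gripper_width: 0.266
grasp_force: 98.3
```

```bash
python3 chk.py w9; python3 - <<'E'
from h import *
cmd([.609,-.2316,.185],63); print(get_obs()['grasp_force'])
E
```

```text
[ 0.7526 -0.6228 -1.5523]
shift [0.0018 0.0809 0.092 ] turn [0.08 0.23 0.44] now [0.4981 0.0401 0.1907] yaw 93.94
clip along, from spindle [-0.0306  0.0233] lat [-0.0243  0.0244]
shift [-0.092  -0.2786  0.0057] turn [ 0.14  0.21 30.94] now [0.4981 0.0401 0.1907] yaw 93.94
98.26932549476624
```

View pics/w9c.png

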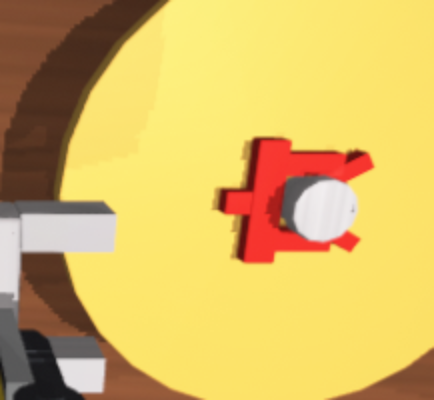

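The clip sits flat around the neck, with its jaws closed past the head at (325,210). I'll return the fork now.

{"name": "arm_command", "arguments": {"commands": [-0.01, -0.03, 0.005, 0, 0, 4, 0, -0.023, -0.07, 0.005, 0, 0, 8, 0, -0.036, -0.11, 0.005, 0, 0, 13, 0, -0.05, -0.15, 0.005, 0, 0, 17, 0, -0.063, -0.19, 0.005, 0, 0, 21, 0, -0.076, -0.23, 0.005, 0, 0, 25, 0, -0.087, -0.262, 0.005, 0, 0, 29, 0, -0.092, -0.2786, 0.005, 0, 0, 31, 0]}}

```text
t: 11.05
eef_pos: [0.6073, -0.2351, 0.1818]
tool_rot: [-0.001, 0.236, 0.972, -0.001]
contact_force: [-0.1, -0.5, -1.4]
gripper_width: 0.268
grasp_force: 98.3
```

{"name": "arm_command", "arguments": {"commands": [0, 0, 0, 0, 0, 0, 0, 0, 0, 0, 0, 0, 0, 0]}}

```text
t: 11.25
eef_pos: [0.6071, -0.2304, 0.1824]
tool_rot: [-0.001, 0.233, 0.972, 0.001]
contact_force: [-0.4, 1.9, -1.6]
gripper_width: 0.263
grasp_force: 98.3
```

```bash
python3 - <<'E'
from h import *
cmd([.609,-.2316,.0367],63); print(get_obs()['contact_force'])
E
```

```text
shift [-0.0026 -0.0003  0.1457] turn [ 0.03 -0.15  0.03] now [ 0.6071 -0.2304  0.1824] yaw 63.03
[-0.44492527  1.89824201 -1.58428316]
```

{"name": "arm_command", "arguments": {"commands": [-0.002, 0, 0.035, 0, 0, 0, 0, -0.002, 0, 0.07, 0, 0, 0, 0, -0.002, 0, 0.1, 0, 0, 0, 0, -0.002, 0, 0.12, 0, 0, 0, 0, -0.002, 0, 0.132, 0, 0, 0, 0, -0.002, 0, 0.138, 0, 0, 0, 0, -0.002, 0, 0.142, 0, 0, 0, 0, -0.002, 0, 0.142, 0, 0, 0, 0]}}

```text
t: 12.05
eef_pos: [0.6099, -0.2326, 0.0422]
tool_rot: [0.0, 0.234, 0.972, 0.0]
contact_force: [-0.8, -0.0, -2.1]
gripper_width: 0.271
grasp_force: 98.3
```

{"name": "arm_command", "arguments": {"commands": [0, 0, 0.0015, 0, 0, 0, 0, 0, 0, 0.003, 0, 0, 0, 0, 0, 0, 0.004, 0, 0, 0, 0, 0, 0, 0.004, 0, 0, 0, 0]}}

```text
t: 12.45
eef_pos: [0.6095, -0.233, 0.0378]
tool_rot: [0.0, 0.234, 0.972, 0.0]
contact_force: [0.1, 0.4, -1.4]
gripper_width: 0.271
grasp_force: 98.3
```

{"name": "arm_command", "arguments": {"commands": [0, 0, 0.001, 0, 0, 0, 0, 0, 0, 0.002, 0, 0, 0, 0, 0, 0, 0.002, 0, 0, 0, 0]}}

```text
t: 12.75
eef_pos: [0.6096, -0.233, 0.0362]
tool_rot: [0.0, 0.234, 0.972, 0.0]
contact_force: [-1.4, 2.0, 3.4]
gripper_width: 0.27
grasp_force: 98.7
```

{"name": "arm_command", "arguments": {"commands": [0, 0, 0, 0, 0, 0, 0.4, 0, 0, 0, 0, 0, 0, 0.6, 0, 0, 0, 0, 0, 0, 1, 0, 0, 0, 0, 0, 0, 1, 0, 0, 0, 0, 0, 0, 1, 0, 0, 0, 0, 0, 0, 1]}}

```text
t: 13.35
eef_pos: [0.6094, -0.2329, 0.0357]
tool_rot: [-0.0, 0.234, 0.972, -0.0]
contact_force: [0.7, -0.5, 0.1]
gripper_width: 0.998
grasp_force: 0.0
```

{"name": "arm_command", "arguments": {"commands": [0, 0, -0.01, 0, 0, 0, 1, 0, 0, -0.03, 0, 0, 0, 1, 0, 0, -0.06, 0, 0, 0, 1, 0, 0, -0.09, 0, 0, 0, 1, 0, 0, -0.12, 0, 0, 0, 1, 0, 0, -0.15, 0, 0, 0, 1, 0, 0, -0.17, 0, 0, 0, 1, 0, 0, -0.17, 0, 0, 0, 1]}}

```text
t: 14.15
eef_pos: [0.6113, -0.234, 0.2101]
tool_rot: [0.003, 0.234, 0.972, -0.0]
contact_force: [0.5, 0.3, -0.2]
gripper_width: 1.001
grasp_force: 0.0
```

```bash
python3 - <<'E'
from m import *
c=cam('wrist','w10'); s=cam('scene','s10'); o=get_obs(); print(o['t'],o['eef_pos'],o['gripper_width'],o['contact_force'])
cv2.imwrite('pics/fin.png',np.hstack([cv2.resize(c['img'],(400,300)),cv2.resize(s['img'][100:340,30:350],(400,300))])[...,::-1])
hsv=cv2.cvtColor(c['img'],cv2.COLOR_RGB2HSV); S,V=hsv[...,1],hsv[...,2]
for b in blobs(((S<45)&(V>150)).astype(np.uint8),300):
    P=ray(c,cv2.convexHull(cv2.findContours(b[2],0,2)[0][0])[:,0],.019)[:,:2]; print(b[1],cv2.minAreaRect(P.astype(np.float32)*1000))
E
```

```text
14.25 [ 0.60946924 -0.23289516  0.20629464] 1.0028353420861342 [-0.11558025  0.35937997 -1.07732585]
[197.93605016  24.61128527] ((463.24365234375, -225.47787475585938), (76.91226959228516, 43.63296890258789), 66.52617645263672)
[272.09749455 162.97167756] ((612.1651611328125, -221.44680786132812), (68.78059387207031, 51.77104187011719), 62.88101577758789)
[393.39726027 279.47945205] ((787.6414794921875, -155.24891662597656), (85.94401550292969, 21.240224838256836), 3.850031852722168)
[347.08916324 303.25560128] ((796.36962890625, -210.94754028320312), (50.48512268066406, 85.27821350097656), 89.08451080322266)
```

View pics/fin.png

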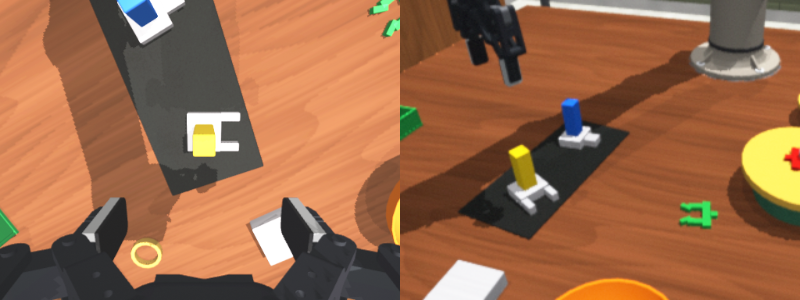

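The fork stands upright on the mat, released, at (205,135) in the wrist view. The pusher still stands where it was, and the gripper is clear. Handing in.

```bash
python3 -c "
from station import hand_in
print(hand_in())"
```

```text
the job is handed in; nothing more can be done
None
```

The job is handed in: the clip is snapped home in the spindle groove (about 1 mm off the axis), the yellow fork stands released on the mat, and the blue pusher still stands; the hand-in returned no verdict.

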